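# Start up the grinding bench

## Task

Start up the grinding bench in its safe order: push the green-dot end of the extractor's rocker fully down to switch it on, then press the blue button on the control box fully in, and then the green button fully in; the rocker and the buttons stay where they are pushed. Use the closed fingertips only to push: do not press the red or yellow button, and do not pick up or shift anything else on the bench.

Things in the scene. Friction and masses are not known exactly. Their poses are not given: they have to be found in the camera images.
- extractor: Grey dust-extractor box, fixed to the bench, 150 (x) by 140 (y) by 100 mm tall, dark duct stub 40 mm long on its +x side; origin at the centre of its underside. On its lid, inside a black frame, sits the white rocker: pivot at (-20, 0, 116) mm in this frame, so the rocker runs along the box's x axis.
- rocker (a joint): Angle of the extractor's white rocker (60 mm long, 32 mm wide, pivoting about the box's y axis) in rad: about -0.22 is off (green-dot end up), +0.22 is on (green-dot end fully down). It stays where it is left; pushing 21 mm from the pivot takes about 4 to 5 N.
- rocker_on_end (a point): Point on the rocker's upper face at the green dot, 21 mm from the pivot: the end to push down for on. Lies about 129 mm above the bench when off and sinks about 9 mm when pushed fully on.
- rocker_off_end (a point): Point on the rocker's upper face at the black bar, 21 mm from the pivot: the end that is down when off.
- control_box: Cream control box of the grinder with a bright metal top plate, fixed to the bench, 160 by 160 by 55 mm tall; origin at the centre of its underside. Four round push buttons stand on its top, 68 mm apart in a square at (+-34, +-34) mm; which colour is in which place varies.
- blue_top (a point): Centre of the top face of the blue button (arms the control): a flat cap 30 mm across, in a dark collar 42 mm across; the top stands 77 mm above the bench when out, 12 mm proud of the collar. It travels 7 mm straight down with a steady resistance of about 5 N, then meets its stop; it latches: stays as far in as it is pushed.
- blue_button (a joint): How far the blue button is pushed in, in m: 0 is out, 0.007 is fully in.
- green_top (a point): Centre of the top face of the green button (starts the grinder): a flat cap 30 mm across, in a dark collar 42 mm across; the top stands 77 mm above the bench when out, 12 mm proud of the collar. It travels 7 mm straight down with a steady resistance of about 5 N, then meets its stop; it latches: stays as far in as it is pushed.
- green_button (a joint): How far the green button is pushed in, in m: 0 is out, 0.007 is fully in.
- red_top (a point): Centre of the top face of the red button (stop; not to be pressed): a flat cap 30 mm across, in a dark collar 42 mm across; the top stands 77 mm above the bench when out, 12 mm proud of the collar. It travels 7 mm straight down with a steady resistance of about 5 N, then meets its stop; it latches: stays as far in as it is pushed.
- red_button (a joint): How far the red button is pushed in, in m: 0 is out, 0.007 is fully in.
- yellow_top (a point): Centre of the top face of the yellow button (work light; not to be pressed): a flat cap 30 mm across, in a dark collar 42 mm across; the top stands 77 mm above the bench when out, 12 mm proud of the collar. It travels 7 mm straight down with a steady resistance of about 5 N, then meets its stop; it latches: stays as far in as it is pushed.
- yellow_button (a joint): How far the yellow button is pushed in, in m: 0 is out, 0.007 is fully in.
- bearing_can: Loose blue can standing upright, 56 mm across, 75 mm tall; not to be moved. Origin at the centre of its underside.
- flap_wheel: Loose brown abrasive ring lying flat, 56 mm across, 18 mm tall; not to be moved. Origin at the centre of its underside.
- chuck: Loose dark steel drill chuck standing upright, 40 mm across, 45 mm tall; not to be moved. Origin at the centre of its underside.
- socket: Loose bright steel tube-shaped socket, 24 mm across, 30 mm tall, standing on the rear of the extractor's lid about 65 mm from the rocker's pivot; not to be moved. Origin at the centre of its underside.
- oil_bottle: Loose small orange bottle with a white cap, standing upright, 36 mm across, 95 mm tall; not to be moved. Origin at the centre of its underside.

How it is judged:
By the outcome, as a careful person would: the job done as asked, in the order asked, and still so for the second after the job is handed in, with the robot touching nothing.
It also fails if it takes over 48 s, if anything falls off the work surface, if the arm or the gripper's body presses on something with over 40 N, if the wrist force passes 120 N, or if a joint passes its speed limit or range.

## Robot

A 6-joint arm with a two-finger parallel gripper is mounted at the origin on the work surface. World frame = base frame: x ahead of the robot, y to its left, z up, the work surface at z = 0. Lengths are in m, angles in rad, forces in N, time in s.
With the tool pointing down it reaches from about 0.25 to 0.775 m from the base axis. Payload 4 kg.
Tool frame: the origin (TCP) lies midway between the tips of the shut fingers; the grasp point (between the pads) lies 19 mm behind it; z points along the fingers, x is the direction in which the jaws open and shut, and the axes are right-handed (so a half turn about z gives the same grasp; the last joint's range is limited). The gripper opens to 94 mm and grips with 3 to 60 N. Pads are 16 mm wide; open, the fingers measure 119 mm over their backs; the gripper's body (75 mm by 177 mm) begins 78 mm behind the grasp point.
Start: joints at [-1.252, 0.087, 1.371, -0, 1.684, -0.103], TCP at [0.225, -0.502, 0.206] pointing down, gripper open.
Joint ranges: [-3.1, 3.1], [-0.76, 2.03], [0.27, 2.55], [-1.08, 4.22], [0.17, 2.65], [-2.57, 2.57]. Speed limits (rad/s): [2.79, 2.79, 3.14, 3.14, 3.14, 3.14].

## Interface

Orientations are given as [roll, pitch, yaw] about the fixed x, y, z axes, in that order (R = Rz(yaw) Ry(pitch) Rx(roll)).
In Python, from bench import robot gives the robot as it stands.
- The arm moves only by the shell command python3 -m handwheel 'ROWS'. ROWS is a JSON object of lists of equal length, an entry for each row: "delta_pos": the shift along the tool's x, y, z in mm, a list of three; "rotation": the turn, a rotation vector about the tool's x, y, z in rad, a list of three; "claw": the closure, from -1 (fully open) to 1 (shut). In form: {"delta_pos": [[tx, ty, tz], ...], "rotation": [[wx, wy, wz], ...], "claw": [claw, ...]}. A call has exactly 8 rows; each row shifts and turns the commanded pose from where the row before left it, along the tool's axes as they then stand; what a row does not reach is not made up. A row lasts 1/8 s, in which the tool goes at most 62.5 mm and 10.7 degrees, less where a joint would pass 70% of its speed; a pose out of reach is approached as far as the arm can. A call with a gripper value outside its range is refused whole. The fingers move at their own pace and stop on an object; the grip force is fixed at half the most. Time passes only in rows, so rows that do not move let the fingers close, or fill a call up. It gives the time, the measured TCP pose, the force and the opening at its end, in the units of the state.
- robot.get_obs(): the state, without advancing time (a new reading comes with each control period).
- robot.snapshot(name): name is "scene" or "top" or "wrist"; returns a dict with "color" (480x640x3 uint8, red, green, blue), "intrinsics" (3x3 intrinsics, pixels), "k1" (the pictures are not rectified: a ray, as slopes to the right and down, at radius r is drawn at 1 + k1 r^2 times it, then the intrinsics apply), "eye" and "rotation" of the camera in the world. Camera axes: x right, y down, z forward; pixel columns grow to the right and rows downward; lengths in m; the calibration is good to about 2 mm. A picture is of the moment at which its call begins. There is no depth.
- robot.close_job(): hands the job in, once; it reports no verdict.
The state is a dict: "time": time; "joint_positions": joint angles; "qvel": joint speeds; "joint_torque": joint torques, N m; "tool_pos": TCP position; "ee_rot": TCP orientation; "wrist_force": force on the tool from outside, world axes, zero at the start; "wrist_torque": the same for the moment, N m; "width": finger opening in m.
Only numpy, scipy, OpenCV 4.12 (cv2) and the standard library are available. Lean on these libraries where they do the work, as an engineer would, in place of code of your own. Each camera call takes 0.05 s, during which the arm holds its last target.

## Working session

There is one attempt and no reset: what is moved stays moved. The work goes in short steps, Python scripts to look and compute and a shell command to move; the robot and the scene stay as the last step left them, time stands still between calls to the robot, and variables do not carry over. Pictures are saved under pics/ and viewed, and the job is handed in when it is done.

```bash
mkdir -p pics; ls; python3 - <<'E'
from bench import robot
import cv2
print(robot.get_obs())
for n in ["scene","top"]:
    s=robot.snapshot(n); cv2.imwrite(f"pics/{n}0.png",s["color"][:,:,::-1]); print(n,s["intrinsics"],s["k1"],s["eye"],s["rotation"])
E
```

```text
pics
{'time': 0.0, 'joint_positions': array([-1.25212949e+00,  8.79083282e-02,  1.37224104e+00, -2.59841538e-05,
        1.68357016e+00, -1.03107886e-01]), 'qvel': array([-0.00053548,  0.00030395,  0.00049211,  0.00041713, -0.00040373,
        0.00076271]), 'joint_torque': array([ 2.02226088e-04, -3.40187502e+01, -3.02424610e+01,  7.18014501e-02,
        3.28719697e-02, -1.67616399e-04]), 'tool_pos': array([ 0.2249724 , -0.50129136,  0.20433637]), 'ee_rot': array([-3.14139943e+00,  2.11823653e-03, -1.14902429e+00]), 'wrist_force': array([-0.76408594, -0.42985801,  0.07966229]), 'wrist_torque': array([ 0.02005394, -0.00080141, -0.00317234]), 'width': 0.09429066629303356}
scene [[586.94644663   0.         317.66318839]
 [  0.         586.94644663 240.55660075]
 [  0.           0.           1.        ]] -0.1606804219851014 [1.3415047  0.0145842  0.79012064] [-2.27888287  0.01888514  1.55903907]
top [[497.89730654   0.         321.87678039]
 [  0.         497.89730654 249.11151046]
 [  0.           0.           1.        ]] 0.013167155749420822 [0.44625499 0.01532793 0.92219783] [-3.03753646  0.01098659 -1.58790779]
```

View pics/scene0.png

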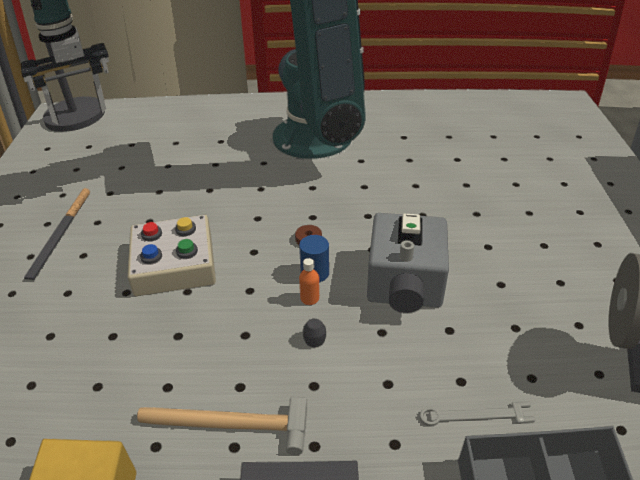

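View pics/top0.png

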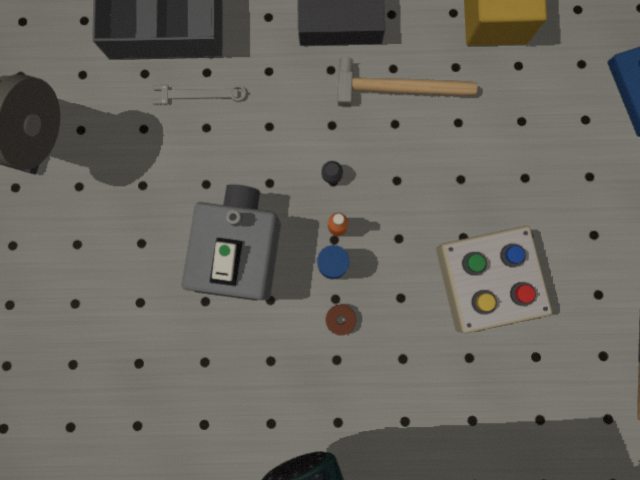

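The scene view shows the extractor at right (rocker near (411,227), socket at (407,250)) and the control box at left. The top view shows the green dot at (224,250), the socket at (234,217), and the blue, green, red and yellow buttons at (515,255), (477,264), (525,294) and (486,302). Next I'll localise these.

```bash
cat > h.py <<'E'
import numpy as np, cv2
from scipy.spatial.transform import Rotation as R
def ray(s,uv):
    K=s["intrinsics"];d=np.array([s["k1"],0,0,0,0.])
    p=cv2.undistortPoints(np.array([[uv]],float),K,d)[0,0]
    return R.from_euler("xyz",s["rotation"]).apply([p[0],p[1],1])
def onz(s,uv,z):
    r=ray(s,uv);e=np.array(s["eye"]);return e+r*(z-e[2])/r[2]
def proj(s,P):
    q=R.from_euler("xyz",s["rotation"]).inv().apply(np.array(P)-s["eye"]);
    a=q[:2]/q[2]; a=a*(1+s["k1"]*(a@a)); return (s["intrinsics"]@[a[0],a[1],1])[:2]
def blob(s,hue,lo,hi,box,smin=120):
    h=cv2.cvtColor(s["color"],cv2.COLOR_RGB2HSV)
    m=((h[...,0]>=lo)&(h[...,0]<=hi)&(h[...,1]>smin)&(h[...,2]>50)).astype(np.uint8)
    x0,y0,x1,y1=box;k=np.zeros_like(m);k[y0:y1,x0:x1]=m[y0:y1,x0:x1]
    n,l,st,c=cv2.connectedComponentsWithStats(k)
    i=1+np.argmax(st[1:,4]);return c[i],st[i]
E
python3 - <<'E'
from bench import robot
from h import *
sc=robot.snapshot("scene");tp=robot.snapshot("top")
def two(a,b):
    A=[];B=[]
    for s,u in((sc,a),(tp,b)):
        d=ray(s,u);d/=np.linalg.norm(d);M=np.eye(3)-np.outer(d,d);A.append(M);B.append(M@np.array(s["eye"]))
    return np.linalg.lstsq(np.vstack(A),np.hstack(B),rcond=None)[0]
for n,lo,hi,bs,bt,z in [("dot",45,85,(398,212,425,232),(215,240,235,260),.129),("blue",100,125,(135,235,165,265),(500,240,530,270),.077),("green",45,85,(170,232,202,262),(462,248,492,280),.077),("red",0,8,(135,218,165,240),(508,280,540,310),.077),("yellow",18,35,(172,212,200,236),(470,288,500,316),.077)]:
    a,sa=blob(sc,0,lo,hi,bs);b,sb=blob(tp,0,lo,hi,bt)
    print(n,a.round(1),sa,b.round(1),sb,onz(sc,a,z).round(4),onz(tp,b,z).round(4),two(a,b).round(4))
print("socket top",onz(tp,(233,216),.13))
# box corners
c=[(195,203),(279,214),(265,299),(184,291)]
P=[onz(tp,p,.1)[:2] for p in c];print(np.array(P).round(3))
cv2.imwrite("pics/z1.png",cv2.resize(tp["color"][180:320,170:350,::-1],None,fx=4,fy=4,interpolation=cv2.INTER_CUBIC))
cv2.imwrite("pics/z2.png",cv2.resize(tp["color"][215:345,430:560,::-1],None,fx=4,fy=4,interpolation=cv2.INTER_CUBIC))
E
```

```text
dot [410.8 225. ] [407 224   8   3  20] [224.1 250.1] [220 246   9   9  67] [0.532  0.1781 0.129 ] [0.5305 0.1795 0.129 ] [0.5306 0.179  0.128 ]
blue [149.6 251.1] [142 245  16  14 176] [514.8 254.2] [505 246  20  17 271] [ 0.5282 -0.3038  0.077 ] [ 0.5201 -0.3036  0.077 ] [ 0.5207 -0.3064  0.0704]
green [185.5 245.9] [178 240  15  13 156] [475.9 262.6] [467 255  19  16 240] [ 0.5154 -0.2372  0.077 ] [ 0.5069 -0.2374  0.077 ] [ 0.5074 -0.2396  0.0701]
red [150.  228.3] [143 221  15  15 167] [524.9 293.5] [515 285  20  18 288] [ 0.4603 -0.3171  0.077 ] [ 0.4535 -0.3166  0.077 ] [ 0.4536 -0.3192  0.0714]
yellow [184.1 223.8] [177 217  15  14 166] [485.6 301.8] [476 293  20  18 280] [ 0.4489 -0.2507  0.077 ] [ 0.4407 -0.2504  0.077 ] [ 0.4406 -0.2528  0.0703]
socket top [0.58545356 0.16507917 0.13      ]
[[0.614 0.235]
 [0.593 0.094]
 [0.451 0.118]
 [0.467 0.251]]
```

View pics/z1.png

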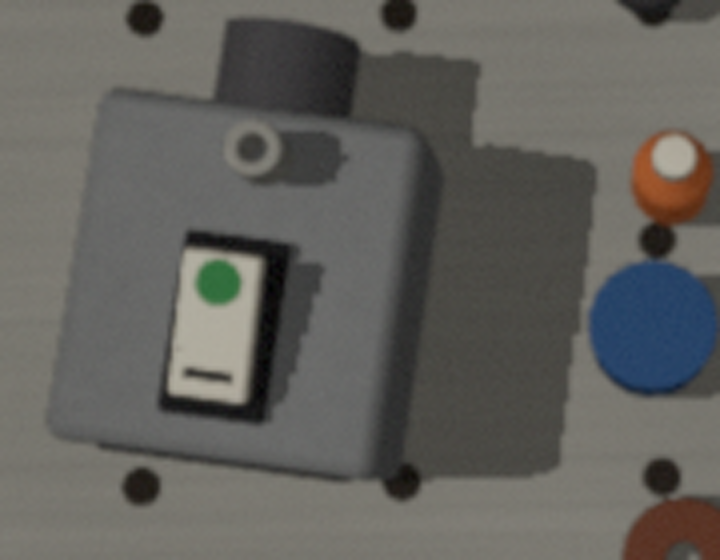

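```bash
python3 -m handwheel '{"delta_pos": [[0,0,0],[0,0,0],[0,0,0],[0,0,0],[-45,-12.5,0],[-45,-12.5,0],[-45,-12.5,0],[-45,-12.5,0]], "rotation": [[0,0,0.143],[0,0,0.143],[0,0,0.143],[0,0,0.143],[0,0,0],[0,0,0],[0,0,0],[0,0,0]], "claw": [1,1,1,1,1,1,1,1]}'
```

```text
time: 1.2
tool_pos: [0.3019, -0.3298, 0.2053]
ee_rot: [-3.142, 0.0, -1.721]
wrist_force: [0.3, 0.6, -0.2]
width: 0.0177
```

View pics/z2.png

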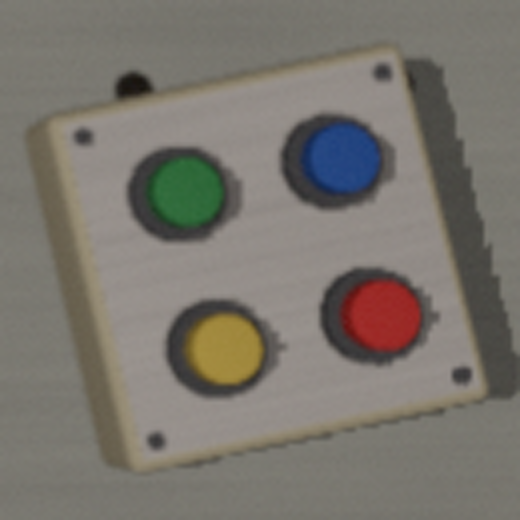

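The zoomed top view confirms the button layout: green and blue at the +x side, yellow and red nearer the robot. I'll carry on toward the extractor.

```bash
python3 -m handwheel '{"delta_pos": [[-45,-12.5,0],[-45,-12.5,0],[-45,-12.5,0],[-45,-12.5,0],[-45,-12.5,0],[-45,-12.5,0],[-45,-12.5,0],[-45,-12.5,0]], "rotation": [[0,0,0],[0,0,0],[0,0,0],[0,0,0],[0,0,0],[0,0,0],[0,0,0],[0,0,0]], "claw": [1,1,1,1,1,1,1,1]}' && python3 -m handwheel '{"delta_pos": [[-45,-12.5,0],[-45,-12.5,0],[-45,-12.5,0],[-30,-9,0],[0,0,0],[0,0,0],[0,0,0],[0,0,0]], "rotation": [[0,0,0],[0,0,0],[0,0,0],[0,0,0],[0,0,0],[0,0,0],[0,0,0],[0,0,0]], "claw": [1,1,1,1,1,1,1,1]}'
python3 - <<'E'
from bench import robot
from h import *
o=robot.get_obs();print(o["tool_pos"],o["ee_rot"],o["width"])
for n in ("wrist","scene"):
    s=robot.snapshot(n);cv2.imwrite(f"pics/{n}1.png",s["color"][:,:,::-1])
    if n=="wrist":
        print(s["eye"],s["rotation"])
        print([proj(s,(.5305,.1795,.129)).round(0)])
E
```

```text
time: 2.2
tool_pos: [0.4546, 0.0112, 0.2054]
ee_rot: [-3.141, -0.0, -1.721]
wrist_force: [0.5, -0.3, 0.2]
width: 0.0005
time: 3.2
tool_pos: [0.5248, 0.1649, 0.2058]
ee_rot: [-3.141, -0.0, -1.722]
wrist_force: [0.5, -0.6, 0.4]
width: 0.0004
[0.52482515 0.16490867 0.20579977] [-3.14103741e+00 -4.16180541e-05 -1.72241190e+00] 0.0004294438972609782
[0.59289234 0.15488695 0.38363907] [ 2.90159022e+00  1.41328259e-03 -1.72256825e+00]
[array([298., 241.])]
```

View pics/wrist1.png

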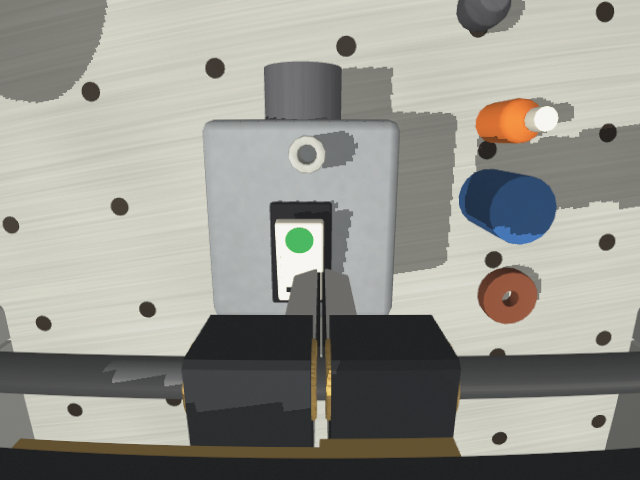

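View pics/scene1.png

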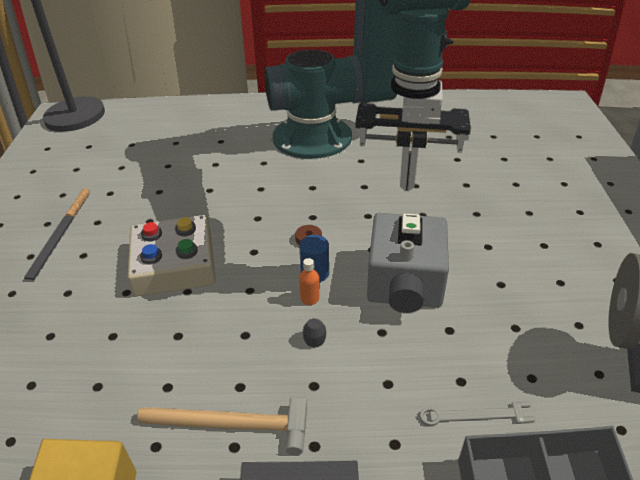

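The wrist view shows the dot at (299,240), against a predicted (298,241). I'll centre over it and descend to just above.

```bash
python3 -m handwheel '{"delta_pos": [[-8,-3,0],[-7,-3,0],[0,0,15],[0,0,15],[0,0,15],[0,0,10],[0,0,10],[0,0,0]], "rotation": [[0,0,0],[0,0,0],[0,0,0],[0,0,0],[0,0,0],[0,0,0],[0,0,0],[0,0,0]], "claw": [1,1,1,1,1,1,1,1]}'
python3 - <<'E'
from bench import robot
from h import *
for n in ("wrist","scene"):
    s=robot.snapshot(n);c=s["color"][:,:,::-1]
    if n=="scene": c=cv2.resize(c[130:330,330:500],None,fx=3,fy=3,interpolation=cv2.INTER_CUBIC)
    cv2.imwrite(f"pics/{n}2.png",c)
E
```

```text
time: 4.3
tool_pos: [0.5326, 0.1796, 0.1394]
ee_rot: [3.14, -0.001, -1.721]
wrist_force: [0.5, -0.8, 0.0]
width: 0.0005
```

View pics/wrist2.png

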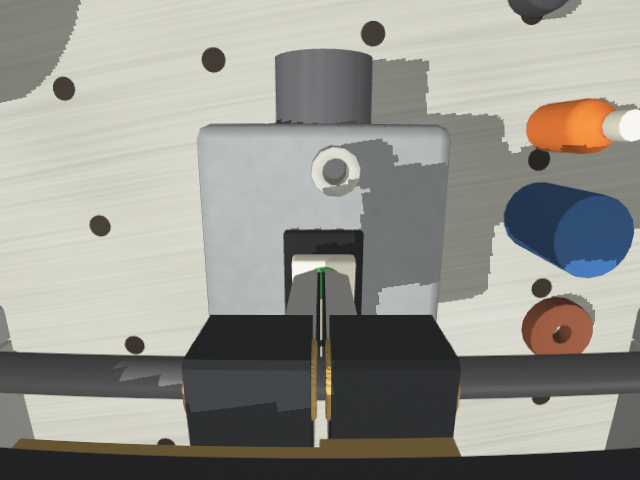

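View pics/scene2.png

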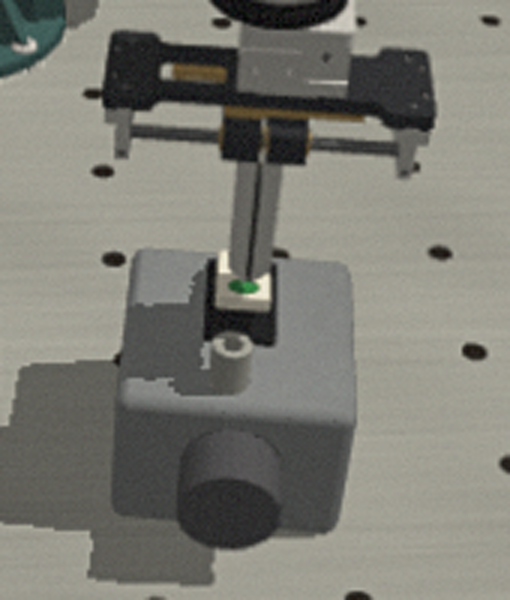

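The closed tips sit over the dot: centred on it in the wrist view at (320,268), and just behind and above it in the scene view. I'll push gently.

```bash
python3 -m handwheel '{"delta_pos": [[0,0,3],[0,0,3],[0,0,3],[0,0,2],[0,0,2],[0,0,2],[0,0,1],[0,0,0]], "rotation": [[0,0,0],[0,0,0],[0,0,0],[0,0,0],[0,0,0],[0,0,0],[0,0,0],[0,0,0]], "claw": [1,1,1,1,1,1,1,1]}'
```

```text
time: 5.4
tool_pos: [0.5345, 0.1796, 0.1253]
ee_rot: [-3.138, 0.0, -1.721]
wrist_force: [3.2, -1.1, 4.1]
width: 0.0004
```

```bash
python3 -m handwheel '{"delta_pos": [[0,0,1],[0,0,1],[0,0,1],[0,0,0.5],[0,0,0.5],[0,0,0],[0,0,0],[0,0,0]], "rotation": [[0,0,0],[0,0,0],[0,0,0],[0,0,0],[0,0,0],[0,0,0],[0,0,0],[0,0,0]], "claw": [1,1,1,1,1,1,1,1]}'
```

```text
time: 6.4
tool_pos: [0.5351, 0.1797, 0.1227]
ee_rot: [-3.136, 0.001, -1.721]
wrist_force: [4.3, -1.4, 8.4]
width: 0.0003
```

```bash
python3 -m handwheel '{"delta_pos": [[0,0,1],[0,0,1],[0,0,1],[0,0,0],[0,0,0],[0,0,0],[0,0,0],[0,0,0]], "rotation": [[0,0,0],[0,0,0],[0,0,0],[0,0,0],[0,0,0],[0,0,0],[0,0,0],[0,0,0]], "claw": [1,1,1,1,1,1,1,1]}'
python3 - <<'E'
from bench import robot
from h import *
for n in ("wrist","scene"):
    s=robot.snapshot(n);c=s["color"][:,:,::-1]
    if n=="scene": c=cv2.resize(c[130:330,330:500],None,fx=3,fy=3,interpolation=cv2.INTER_CUBIC)
    cv2.imwrite(f"pics/{n}3.png",c)
E
```

```text
time: 7.4
tool_pos: [0.5358, 0.1796, 0.1209]
ee_rot: [-3.134, 0.001, -1.721]
wrist_force: [3.4, -2.0, 11.9]
width: 0.0007
```

View pics/scene3.png

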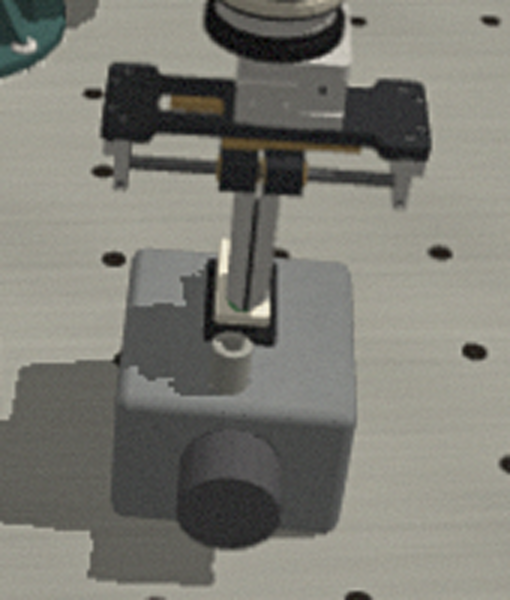

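```bash
python3 -m handwheel '{"delta_pos": [[0,0,1],[0,0,1],[0,0,1],[0,0,1],[0,0,0],[0,0,0],[0,0,0],[0,0,0]], "rotation": [[0,0,0],[0,0,0],[0,0,0],[0,0,0],[0,0,0],[0,0,0],[0,0,0],[0,0,0]], "claw": [1,1,1,1,1,1,1,1]}'
```

```text
time: 8.5
tool_pos: [0.5361, 0.1796, 0.1205]
ee_rot: [-3.132, 0.002, -1.721]
wrist_force: [-0.5, -2.8, 23.6]
width: 0.0007
```

The stop is firm: 24 N and the tip no longer sinks. I'll retreat and look.

```bash
python3 -m handwheel '{"delta_pos": [[0,0,-5],[0,0,-10],[0,0,-15],[0,0,-30],[0,0,-30],[0,0,0],[0,40,0],[0,0,0]], "rotation": [[0,0,0],[0,0,0],[0,0,0],[0,0,0],[0,0,0],[0,0,0],[0,0,0],[0,0,0]], "claw": [1,1,1,1,1,1,1,1]}'
python3 - <<'E'
from bench import robot
from h import *
o=robot.get_obs();print(o["tool_pos"])
for n in ("wrist","scene"):
    s=robot.snapshot(n);c=s["color"][:,:,::-1]
    if n=="scene": c=cv2.resize(c[130:330,330:500],None,fx=3,fy=3,interpolation=cv2.INTER_CUBIC)
    cv2.imwrite(f"pics/{n}4.png",c)
    if n=="wrist":
        try:
            b,st=blob(s,0,45,85,(240,150,400,330));print(b,st,[(z,onz(s,b,z).round(4)) for z in (.129,.12)], [proj(s,(.5305,.1795,.129)),proj(s,(.5305+.003,.179,.120))])
        except Exception as e:print(e)
E
```

```text
time: 9.5
tool_pos: [0.4909, 0.186, 0.2014]
ee_rot: [3.137, -0.001, -1.719]
wrist_force: [0.1, -0.6, 0.2]
width: 0.0004
[0.49085834 0.18603893 0.20138609]
[323.04635762 177.85264901] [310 164  28  28 604] [(0.129, array([0.535 , 0.1786, 0.129 ])), (0.12, array([0.5341, 0.1787, 0.12  ]))] [array([322.67013599, 185.25645473]), array([322.68670942, 178.85892252])]
```

View pics/wrist4.png

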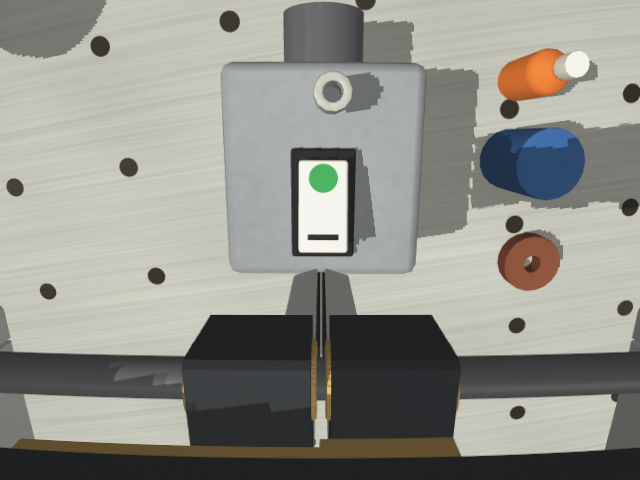

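View pics/scene4.png

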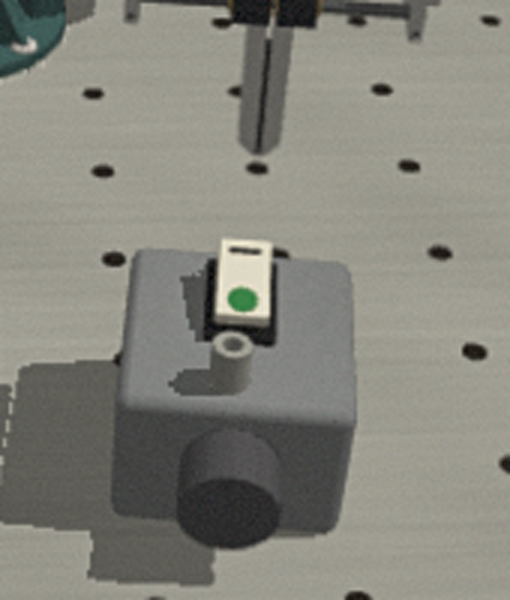

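The dot end is down and the black-bar end up (dot at (323,178) in the wrist view, matching the predicted on-position of row 179). Now the blue button.

```bash
python3 -m handwheel '{"delta_pos": [[40,-8.5,0],[40,-8.5,0],[40,-8.5,0],[40,-8.5,0],[40,-8.5,0],[40,-8.5,0],[40,-8.5,0],[40,-8.5,0]], "rotation": [[0,0,0],[0,0,0],[0,0,0],[0,0,0],[0,0,0],[0,0,0],[0,0,0],[0,0,0]], "claw": [1,1,1,1,1,1,1,1]}' && python3 -m handwheel '{"delta_pos": [[40,0,0],[40,0,0],[40,0,0],[40,0,0],[0,0,10],[0,0,10],[0,0,0],[0,0,0]], "rotation": [[0,0,0],[0,0,0],[0,0,0],[0,0,0],[0,0,0],[0,0,0],[0,0,0],[0,0,0]], "claw": [1,1,1,1,1,1,1,1]}'
python3 - <<'E'
from bench import robot
from h import *
o=robot.get_obs();print(o["tool_pos"],o["ee_rot"])
s=robot.snapshot("wrist");cv2.imwrite("pics/wrist5.png",s["color"][:,:,::-1])
for n,lo,hi,p in (("blue",100,125,(.521,-.306,.077)),("green",45,85,(.5075,-.239,.077)),("red",0,8,(.4535,-.319,.077)),("yellow",18,35,(.4405,-.252,.077))):
    try:
        q=proj(s,p);b,st=blob(s,0,lo,hi,(max(0,int(q[0]-50)),max(0,int(q[1]-50)),int(q[0]+50),int(q[1]+50)));print(n,q,b,st,onz(s,b,.077).round(4))
    except Exception as e:print(n,q,e)
E
```

```text
time: 10.6
tool_pos: [0.5132, -0.1427, 0.2026]
ee_rot: [3.141, 0.0, -1.722]
wrist_force: [0.1, -0.1, 0.6]
width: 0.0006
time: 11.6
tool_pos: [0.4893, -0.2981, 0.1836]
ee_rot: [-3.141, 0.0, -1.72]
wrist_force: [-0.0, -0.6, 0.8]
width: 0.0005
[ 0.48933894 -0.29808685  0.1835572 ] [-3.14148030e+00  1.20654428e-05 -1.71951037e+00]
blue [326.22339777 191.05362817] [325.94580549 190.56867112] [ 306  170   41   42 1347] [ 0.5214 -0.3059  0.077 ]
green [237.32122762 223.25383277] [239.36188272 221.34799383] [ 219  202   41   40 1296] [ 0.5087 -0.2407  0.077 ]
red [356.55935895 277.73230852] [357.83271375 272.51208178] [ 337  254   39   41 1076] [ 0.4574 -0.3205  0.077 ]
yellow [271.40995454 305.95066429] [271.34462151 299.03386454] [ 253  282   37   33 1004] [ 0.4461 -0.253   0.077 ]
```

View pics/wrist5.png

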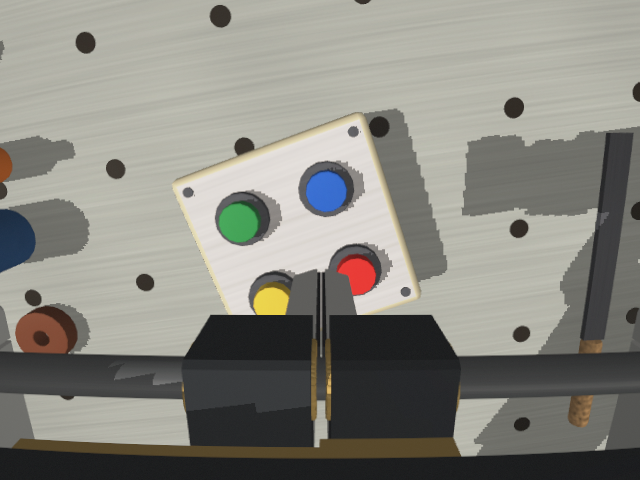

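Wrist view: blue at (326,191) → (0.521, -0.306) and green at (239,221) → (0.508, -0.240), consistent with the top camera. I'll move over blue and down to about 84 mm.

```bash
python3 -m handwheel '{"delta_pos": [[3,-18,0],[0,-15,0],[0,0,20],[0,0,20],[0,0,20],[0,0,20],[0,0,15],[0,0,0]], "rotation": [[0,0,0],[0,0,0],[0,0,0],[0,0,0],[0,0,0],[0,0,0],[0,0,0],[0,0,0]], "claw": [1,1,1,1,1,1,1,1]}'
python3 - <<'E'
from bench import robot
from h import *
o=robot.get_obs();print(o["tool_pos"])
s=robot.snapshot("scene");c=s["color"][:,:,::-1];print(proj(s,(.521,-.306,.077)))
cv2.imwrite("pics/scene6.png",cv2.resize(c[130:310,80:260],None,fx=3,fy=3,interpolation=cv2.INTER_CUBIC))
E
```

```text
time: 12.65
tool_pos: [0.5207, -0.3062, 0.087]
ee_rot: [3.139, 0.001, -1.721]
wrist_force: [0.1, -0.9, -0.0]
width: 0.0003
[ 0.52067381 -0.30618743  0.08703149]
[149.1716184  248.63270394]
```

View pics/scene6.png

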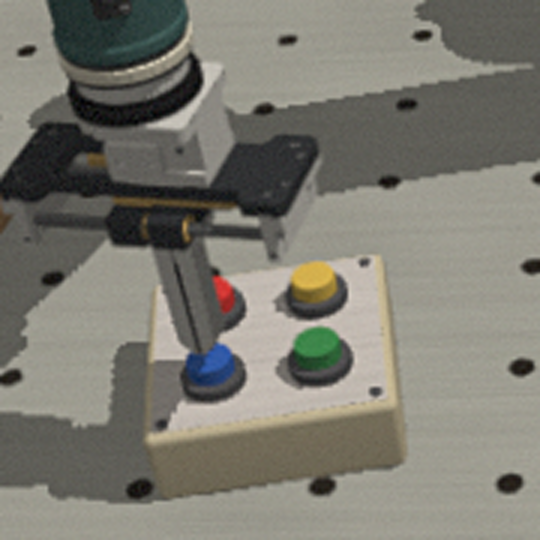

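The tip is centred above blue and clear of red. I'll press.

```bash
python3 -m handwheel '{"delta_pos": [[0,0,4],[0,0,4],[0,0,3],[0,0,2],[0,0,2],[0,0,2],[0,0,2],[0,0,0]], "rotation": [[0,0,0],[0,0,0],[0,0,0],[0,0,0],[0,0,0],[0,0,0],[0,0,0],[0,0,0]], "claw": [1,1,1,1,1,1,1,1]}' && python3 -m handwheel '{"delta_pos": [[0,0,1],[0,0,1],[0,0,1],[0,0,1],[0,0,0],[0,0,0],[0,0,0],[0,0,0]], "rotation": [[0,0,0],[0,0,0],[0,0,0],[0,0,0],[0,0,0],[0,0,0],[0,0,0],[0,0,0]], "claw": [1,1,1,1,1,1,1,1]}'
```

```text
time: 13.7
tool_pos: [0.5213, -0.307, 0.0702]
ee_rot: [-3.141, -0.0, -1.721]
wrist_force: [-1.7, 1.9, 6.9]
width: 0.0009
time: 14.7
tool_pos: [0.5215, -0.3071, 0.0699]
ee_rot: [-3.14, -0.001, -1.721]
wrist_force: [-6.9, 4.0, 19.8]
width: 0.0008
```

Blue has met its stop: tip z 69.9 mm with 20 N. I'll lift and move over green.

```bash
python3 -m handwheel '{"delta_pos": [[0,0,-5],[0,0,-15],[0,0,-30],[0,0,-10],[-32,11,0],[-31,12,0],[0,0,0],[0,0,0]], "rotation": [[0,0,0],[0,0,0],[0,0,0],[0,0,0],[0,0,0],[0,0,0],[0,0,0],[0,0,0]], "claw": [1,1,1,1,1,1,1,1]}'
python3 - <<'E'
from bench import robot
from h import *
o=robot.get_obs();print(o["tool_pos"])
s=robot.snapshot("scene");c=s["color"][:,:,::-1]
cv2.imwrite("pics/scene7.png",cv2.resize(c[130:310,80:260],None,fx=3,fy=3,interpolation=cv2.INTER_CUBIC))
E
```

```text
time: 15.7
tool_pos: [0.5079, -0.2417, 0.1251]
ee_rot: [3.141, -0.001, -1.721]
wrist_force: [0.2, -1.0, -0.4]
width: 0.0004
[ 0.50793168 -0.24171676  0.12510332]
```

View pics/scene7.png

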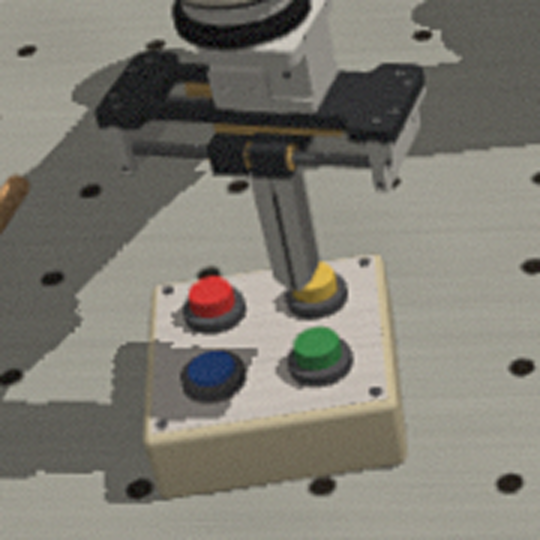

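The picture shows blue pushed in at (212,370), with the other three still out. I'll descend on green.

```bash
python3 -m handwheel '{"delta_pos": [[-1,0,10],[0,0,12],[0,0,10],[0,0,5],[0,0,4],[0,0,3],[0,0,2],[0,0,2]], "rotation": [[0,0,0],[0,0,0],[0,0,0],[0,0,0],[0,0,0],[0,0,0],[0,0,0],[0,0,0]], "claw": [1,1,1,1,1,1,1,1]}' && python3 -m handwheel '{"delta_pos": [[0,0,2],[0,0,2],[0,0,2],[0,0,1],[0,0,1],[0,0,0],[0,0,0],[0,0,0]], "rotation": [[0,0,0],[0,0,0],[0,0,0],[0,0,0],[0,0,0],[0,0,0],[0,0,0],[0,0,0]], "claw": [1,1,1,1,1,1,1,1]}'
```

```text
time: 16.75
tool_pos: [0.5082, -0.2403, 0.0777]
ee_rot: [-3.141, -0.0, -1.721]
wrist_force: [0.2, -0.3, 0.5]
width: 0.0009
time: 17.75
tool_pos: [0.5082, -0.2403, 0.0702]
ee_rot: [-3.141, -0.0, -1.721]
wrist_force: [-1.7, 1.1, 8.8]
width: 0.0006
```

```bash
python3 -m handwheel '{"delta_pos": [[0,0,1],[0,0,1],[0,0,1],[0,0,1],[0,0,0],[0,0,0],[0,0,0],[0,0,0]], "rotation": [[0,0,0],[0,0,0],[0,0,0],[0,0,0],[0,0,0],[0,0,0],[0,0,0],[0,0,0]], "claw": [1,1,1,1,1,1,1,1]}' && python3 -m handwheel '{"delta_pos": [[0,0,-5],[0,0,-15],[0,0,-30],[0,0,-40],[0,0,-40],[0,60,0],[0,60,0],[0,0,0]], "rotation": [[0,0,0],[0,0,0],[0,0,0],[0,0,0],[0,0,0],[0,0,0],[0,0,0],[0,0,0]], "claw": [1,1,1,1,1,1,1,1]}'
python3 - <<'E'
from bench import robot
from h import *
o=robot.get_obs();print(o["tool_pos"],o["wrist_force"])
for n in ("scene","top"):
    s=robot.snapshot(n);cv2.imwrite(f"pics/{n}9.png",s["color"][:,:,::-1])
    if n=="scene": cv2.imwrite("pics/scene9z.png",cv2.resize(s["color"][180:310,100:460,::-1],None,fx=2.2,fy=2.2,interpolation=cv2.INTER_CUBIC))
E
```

```text
time: 18.75
tool_pos: [0.5084, -0.2404, 0.0699]
ee_rot: [-3.139, -0.001, -1.721]
wrist_force: [-7.3, 4.2, 20.2]
width: 0.0004
time: 19.75
tool_pos: [0.3864, -0.2213, 0.1948]
ee_rot: [3.14, 0.0, -1.723]
wrist_force: [1.0, -0.1, -0.5]
width: 0.0005
[ 0.38642215 -0.22126524  0.19483332] [ 0.98022306 -0.14402628 -0.53044002]
```

View pics/scene9z.png

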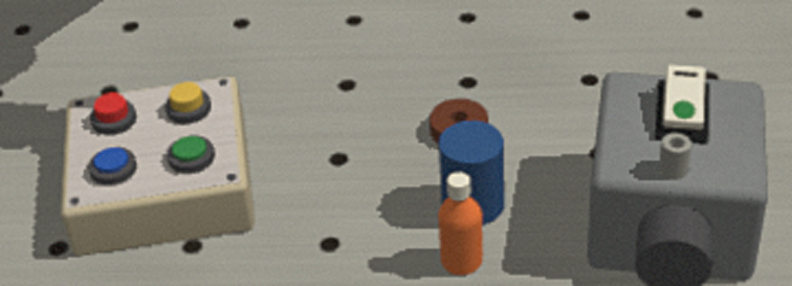

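View pics/top9.png

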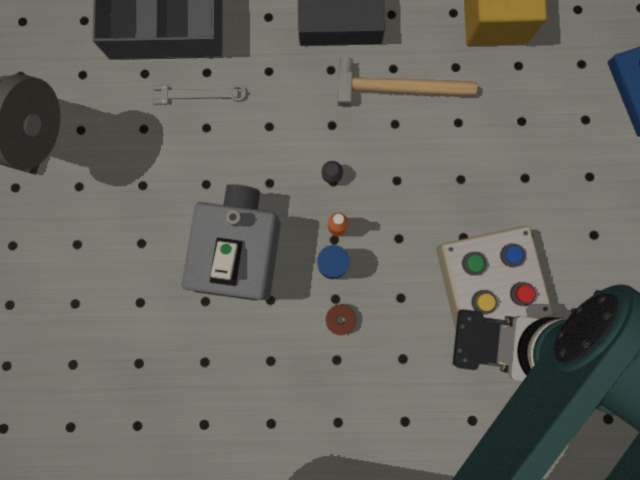

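Blue at (111,160) and green at (189,150) are flush-low, while red and yellow stand proud. The rocker is on-end down, and the loose items haven't moved in the top view. The arm is clear, so I'm handing in.

```bash
python3 -c "
from bench import robot
print(robot.close_job())"
```

```text
the job is handed in; nothing more can be done
None
```

The bench was started up in the order asked: extractor rocker on, then blue fully in, then green fully in. I used only the closed fingertips and handed the job in at about 20 s, with the arm clear of everything.

- **Rocker:** I pushed the green-dot end until it stopped sinking, at a tip height of 120.5 mm and 24 N. Pictures afterwards show the dot end down and the black-bar end up.
- **Blue and green buttons:** each met its stop at a tip height of 69.9 mm (7 mm of travel) and about 20 N. In the final pictures both caps sit low in their collars.
- **Everything else:** in the final pictures the red and yellow buttons still stand proud, and by eye the socket, can, bottle, flap wheel and chuck are where they started.

One measurement disagreed. The scene camera put the buttons about 7–8 mm further forward in x than the top camera. For blue and green, the wrist camera agreed with the top camera to within about 2 mm, so I pressed at those positions. No check failed.

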